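Isolate the knife steriliser and hold its lid open

ROBOT

A 7-joint arm with a two-finger parallel gripper is mounted at the origin on the work surface. World frame = base frame: x ahead of the robot, y to its left, z up, the work surface at z = 0. Lengths are in m, angles in rad, forces in N, time in s.
With the tool pointing down it reaches from about 0.425 to 0.875 m from the base axis. Payload 8.4 kg.
Tool frame: the origin (TCP) lies on the centre line of the jaws, within the pads' length; the fingertips stand 22 mm ahead of it and the grasp point (between the pads) lies 3 mm ahead of it; z points along the fingers, y is the line along which they close (so a half turn about z gives the same grasp; the last joint's range is limited). The gripper opens to 87 mm and grips with 3 to 60 N. Pads are 19 mm wide; open, the fingers measure 117 mm over their backs; the gripper's body (75 mm by 190 mm) begins 51 mm behind the grasp point.
Start: joints at [1.168, 0.333, 0.04, 1.465, -0.013, 1.343, -0.059], TCP at [0.194, -0.62, 0.245] pointing down, gripper open.
Joint ranges: [-2.58, 2.58], [-0.38, 2.09], [-1.3, 1.39], [0.25, 2.4], [-1.5, 4.64], [0.08, 2.09], [-2.65, 2.65]. Speed limits (rad/s): [2.22, 2.22, 2.79, 2.79, 3.14, 3.14, 3.14].

INTERFACE

Orientations are given as [roll, pitch, yaw] about the fixed x, y, z axes, in that order (R = Rz(yaw) Ry(pitch) Rx(roll)).
In Python, from workcell import robot gives the robot as it stands.
- The arm moves only by the shell command python3 -m creep 'ROWS' [OPENING] [FORCE]. ROWS is JSON, a list of rows, each a list of 4 numbers: the shift along the tool's x, y, z in mm, then the turn about the tool's z in rad. A call has 1 to 12 rows; each row shifts and turns the commanded pose from where the row before left it, along the tool's axes as they then stand; what a row does not reach is not made up. A row lasts 1/8 s, in which the tool goes at most 62.5 mm and 10.7 degrees, less where a joint would pass 70% of its speed; a pose out of reach is approached as far as the arm can. A call is refused whole if a number of a shift passes 62.5 or a number of a turn 0.188, either way. A call with a gripper value outside its range is refused whole. OPENING is the finger opening in mm, from 0 to 87, set as the call begins (- or left out, the last holds). The fingers move at their own pace and stop on an object; FORCE is the grip in N (left out, the last holds). Time passes only in rows, so rows that do not move let the fingers close. It gives the time, the measured TCP pose, the force, the opening and the grip force at its end, in the units of the state.
- robot.read_state(): the state, without advancing time (a new reading comes with each control period).
- robot.snapshot(name): name is "scene" or "top" or "wrist"; returns the picture (480x640x3 uint8, blue, green, red); there is no depth.
- robot.camera_model(name): a dict with "mtx" (3x3 intrinsics, pixels), "R" (3x3) and "t" (3): a world point X has camera coordinates R X + t; the wrist camera has in their place "T_tool_cam" (4x4, takes a point from camera to tool coordinates, whose origin is the TCP and whose axes are the flange's). Camera axes: x right, y down, z forward; pixel columns grow to the right and rows downward; lengths in m; the calibration is good to about 2 mm. The wrist camera is an equidistant fisheye: a pixel r from the principal point sees the ray r / f radians off the axis. A picture is of the moment at which its call begins: read the wrist's pose just before it. camera_model takes no time and is no camera call.
- robot.job_done(): hands the job in; it is judged then, once.
The state is a dict: "time": time; "joint_pos": joint angles; "qd": joint speeds; "tau": joint torques, N m; "eef_pos": TCP position; "tcp_rot": TCP orientation; "force": force on the tool from outside, world axes, zero at the start; "torque": the same for the moment, N m; "finger_gap": opening from 0.0 (shut) to 1.0 (fully open); "grip_force": force on a finger pad.
Only numpy, scipy, OpenCV 4.12 (cv2) and the standard library are available. Lean on these libraries where they do the work, as an engineer would, in place of code of your own. Each camera call takes 0.05 s, during which the arm holds its last target. There are 200 camera calls.

TASK

Pull the lamp plug up out of the socket of the steriliser's supply unit and set it down in the shallow metal tray, without dropping it, before you open the lid. Then lift the steriliser's self-closing lid and hold it open at 50 degrees from shut, so that a workmate can take the knives out; finish while still holding it there, still and not let go. Leave the bottle, the beaker and the brush where they are.

Things in the scene. Friction and masses are not known exactly. Their poses are not given: they have to be found in the camera images.
- steriliser: knife steriliser: fixed open-topped stainless box, 200 mm deep (its x), 260 mm wide (its y), 120 mm high, knives in a rack inside. Origin at the centre of its underside on the bench; its -x side (handle side) faces roughly to the robot
- lid (a joint): opening angle of the steriliser's lid, rad: 0 shut, growing as its front edge rises; stop at 1.40; 50 degrees is 0.873. It turns about the lid_hinge line, parallel to the steriliser's y. Lid 0.45 kg plus a closing spring: it falls shut from any angle when let go; lifting at the handle takes about 3 to 4 N
- lid_hinge (a point): point on the lid's hinge line, at the middle of the box's rear (+x) top edge, 121 mm above the bench; its axes turn with the lid and are the steriliser's when shut
- lid_handle (a point): middle of the lid's handle: a round bar 12 mm thick, 120 mm long, parallel to the steriliser's y, on arms at its ends, 30 mm clear in front of (-x) the lid's edge, so fingers can straddle it from above. Shut, it is 242 mm in front of the hinge and 6 mm above it (127 mm above the bench, which is free below); it moves on a circle about the hinge. The bar may turn between the fingers
- supply: lamp supply unit: fixed grey box, 110 mm (x) by 130 mm (y), 80 mm high, origin at the centre of its underside; a 20 by 26 mm socket 30 mm deep in the centre of its top, opening upward. It stands left or right of the steriliser, the tray on the other side
- plug: loose black plug, no cable, 0.1 kg, 64 mm long. Origin: centre of its foot, z up. Shank 18 (x) by 24 mm, 28 mm long; above it, 28 to 64 mm up, the grip block, 22 (x) by 40 mm (y). At the start fully in the socket, axes as the supply unit's, origin 52 mm and top 116 mm above the bench. Sprung pawls hold it for the first few mm: pulling straight up takes about 7 to 16 N; clear after 28 mm
- plug_mid (a point): middle of the plug, 32 mm up its axis from the foot
- tray: shallow fixed aluminium tray, 200 mm (x) by 160 mm (y), rim 25 mm high, 4 mm walls, floor 4 mm thick; origin at the centre of its underside
- spray: bystander: loose white bottle 64 mm across, 170 mm high, origin at its underside
- beaker: bystander: loose steel beaker 80 mm across, 100 mm high, origin at its underside
- brush: bystander: loose brush 180 mm long lying roughly along y on the bench between robot and steriliser
There are look-alikes about, which are no part of the job. What is meant by the plug is not orange, pink or yellow, and is the larger of those in its own colour.

How it is judged:
On the way, in this order (a step that is already met when the one before it is completed fails the run):
1. the plug is clear of the socket, the lid still shut (z of plug in the frame of supply above 0.081 m and value of joint lid below 0.08 rad), for 0.1 s.
2. the plug lies in the tray, let go and at rest, the lid still shut (x of plug_mid in the frame of tray between -0.1 and 0.1 m and y of plug_mid in the frame of tray between -0.08 and 0.08 m and z of plug_mid in the frame of tray below 0.05 m and contact force between plug and tray above 0.2 N and contact force between plug and the arm below 0.05 N and contact force between plug and the fingers below 0.05 N and linear speed of plug below 0.03 m/s and value of joint lid below 0.08 rad), for 0.2 s.
At the end, for the whole second after the job is handed in: the lid is held still by the robot (contact over 1 N) at 50 degrees, give or take 6; the plug rests in the tray, let go, its middle within the tray's outline and below 50 mm; bottle, beaker and brush are within 30 mm of where they were and do not prop the lid (value of joint lid between 0.7677 and 0.9777 rad and velocity of joint lid between -0.05 and 0.05 rad/s and (contact force between lid and the fingers above 1 N or contact force between lid and the arm above 1 N) and x of plug_mid in the frame of tray between -0.1 and 0.1 m and y of plug_mid in the frame of tray between -0.08 and 0.08 m and z of plug_mid in the frame of tray below 0.05 m and contact force between plug and tray above 0.2 N and contact force between plug and the arm below 0.05 N and contact force between plug and the fingers below 0.05 N and linear speed of plug below 0.03 m/s and distance of each of spray, beaker, brush from where it was at the start of the episode below 0.03 m and contact force between lid and spray below 0.05 N and contact force between lid and beaker below 0.05 N and contact force between lid and brush below 0.05 N); the arm keeps its last pose, push and grip.
It fails at once if the lid is lifted while the plug is not yet out of the socket (value of joint lid above 0.1 rad and z of plug in the frame of supply below 0.079 m and horizontal distance between plug and supply below 0.03 m).
It fails at once if the plug is dropped or thrown: loose in the air more than 50 mm above the tray's floor (height (world z) of plug_mid above 0.12 m and contact force between plug and the arm below 0.01 N and contact force between plug and the fingers below 0.01 N).
It fails at once if a bystander is pushed away or knocked over (distance of any of spray, beaker, brush from where it was at the start of the episode above 0.03 m or angle between any of spray, beaker's own z axis and vertical above 0.5 rad).
It also fails if it takes over 61 s, if anything falls off the work surface, if the arm or the gripper's body presses on something with over 40 N, if the wrist force passes 120 N, or if a joint passes its speed limit or range.

## Working session

There is one attempt and no reset: what is moved stays moved. The work goes in short steps, Python scripts to look and compute and a shell command to move; the robot and the scene stay as the last step left them, time stands still between calls to the robot, and variables do not carry over. Pictures are saved under pics/ and viewed, at most 10 in all, crops included, and the job is handed in when it is done.

```bash
ls; mkdir -p pics; python3 - <<'E'
from workcell import robot
import cv2
s=robot.read_state(); print({k:s[k] for k in("time","eef_pos","tcp_rot","finger_gap")})
for n in("scene","top"):
    cv2.imwrite(f"pics/{n}0.png",robot.snapshot(n))
E
```

```text
pics
{'time': 0.0, 'eef_pos': array([ 0.19428589, -0.6198106 ,  0.24363669]), 'tcp_rot': array([-3.13989572e+00,  1.24374718e-04,  3.03803241e-01]), 'finger_gap': 1.001274782010628}
```

View pics/top0.png

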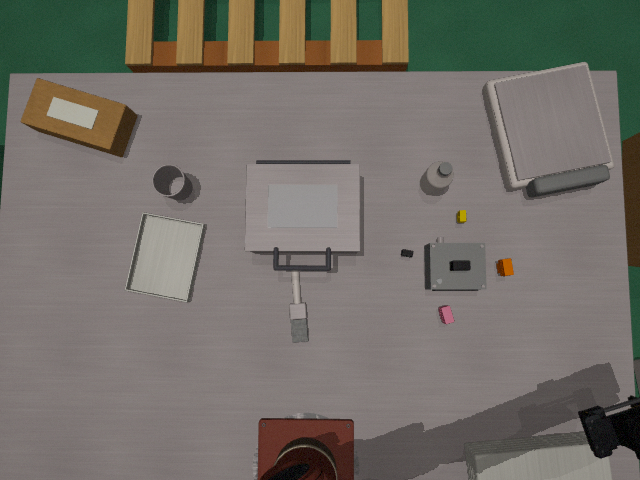

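View pics/scene0.png

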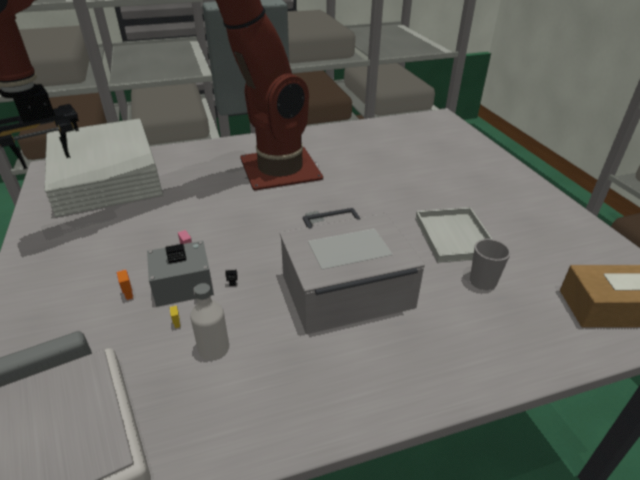

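Candidates for the plug in the top view are the black block in the grey unit's socket (460,266), a small black block on the bench (407,253), orange (505,267), pink (446,314) and yellow (462,216). By the description it is the larger black one, at (460,266). I'll check it in a close crop, together with the handle and the tray.

```bash
python3 - <<'E'
import cv2,numpy as np
im=cv2.imread("pics/top0.png")
a=cv2.resize(im[226:306,395:520],None,fx=4,fy=4,interpolation=cv2.INTER_CUBIC)  #500x320
b=cv2.resize(im[205:315,120:210],None,fx=3,fy=3,interpolation=cv2.INTER_CUBIC) #270x330
c=cv2.resize(im[155:280,235:370],None,fx=2,fy=2,interpolation=cv2.INTER_CUBIC) #270x250
out=np.zeros((600,780,3),np.uint8); out[:320,:500]=a; out[:330,505:775]=b; out[340:590,:270]=c
cv2.imwrite("pics/crop1.png",out)
from workcell import robot
for n in("scene","top","wrist"):print(n,robot.camera_model(n))
E
```

```text
scene {'mtx': array([[475.20821351,   0.        , 318.36607741],
       [  0.        , 475.20821351, 242.08498743],
       [  0.        ,   0.        ,   1.        ]]), 'R': array([[ 0.30400317,  0.95265827,  0.00492886],
       [ 0.58174855, -0.18153997, -0.79285047],
       [-0.75442077,  0.24389641, -0.6093963 ]]), 't': array([-0.12765122, -0.24279306,  1.58214688])}
top {'mtx': array([[518.39746307,   0.        , 322.55831313],
       [  0.        , 518.39746307, 233.57601694],
       [  0.        ,   0.        ,   1.        ]]), 'R': array([[ 0.00439058, -0.99969695, -0.02422257],
       [-0.99423699, -0.00176939, -0.10718988],
       [ 0.10711454,  0.0245536 , -0.99394346]]), 't': array([-0.03863166,  0.56675648,  1.25609205])}
wrist {'mtx': array([[371.64829954,   0.        , 319.46291211],
       [  0.        , 371.64829954, 238.49926816],
       [  0.        ,   0.        ,   1.        ]]), 'T_tool_cam': array([[-3.91568311e-04, -9.54224180e-01, -2.99092061e-01,
         8.36665725e-02],
       [ 9.99999915e-01, -3.35865184e-04, -2.37644551e-04,
         2.92263283e-04],
       [ 1.26311567e-04, -2.99092129e-01,  9.54224231e-01,
        -1.39399311e-01],
       [ 0.00000000e+00,  0.00000000e+00,  0.00000000e+00,
         1.00000000e+00]])}
```

View pics/crop1.png

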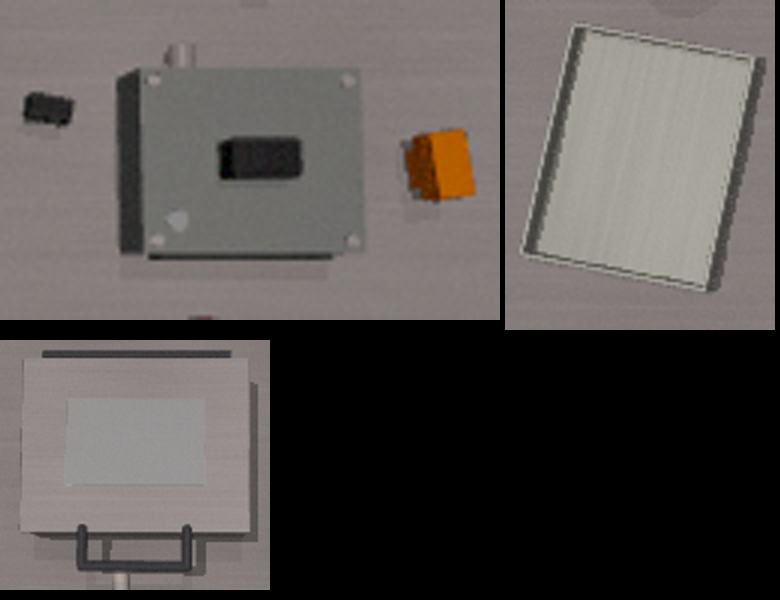

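The black block sits in the centre of the grey unit's top; its top face spans crop x 232–302, y 138–179, and it is clearly larger than the other black block. The tray is at the left, with rim corners at crop (574,23), (765,57), (709,291) and (521,253). The handle bar runs from (80,567) to (190,567).

```bash
cat >h.py <<'E'
import numpy as np,cv2
from workcell import robot
from scipy.spatial.transform import Rotation as Ro
def top(u,v,z):
    c=robot.camera_model("top");d=c["R"].T@np.linalg.inv(c["mtx"])@[u,v,1];o=-c["R"].T@c["t"]
    return (o+d*(z-o[2])/d[2])[:2]
def pose():
    s=robot.read_state();return s["eef_pos"],Ro.from_euler("xyz",s["tcp_rot"]).as_matrix(),s
def wristproj(X,p,R):
    c=robot.camera_model("wrist");T=c["T_tool_cam"]
    q=T[:3,:3].T@(R.T@(np.array(X)-p)-T[:3,3]);th=np.arctan2(np.hypot(q[0],q[1]),q[2]);f=c["mtx"][0,0]
    return c["mtx"][:2,2]+f*th*q[:2]/np.hypot(q[0],q[1])
def wristray(u,v,z,p,R):
    c=robot.camera_model("wrist");T=c["T_tool_cam"];w=(np.array([u,v])-c["mtx"][:2,2])/c["mtx"][0,0];th=np.hypot(*w)
    d=R@T[:3,:3]@np.r_[w/th*np.sin(th),np.cos(th)];o=p+R@T[:3,3]
    return (o+d*(z-o[2])/d[2])[:2]
E
python3 - <<'E'
from h import *
def grp(pts,s,ox,oy,z): return np.array([top((x+.5)/s-.5+ox,(y+.5)/s-.5+oy,z) for x,y in pts])
np.set_printoptions(precision=4,suppress=True)
S=grp([(140,68),(361,68),(365,252),(142,254)],4,395,226,.08)
P=grp([(232,138),(302,138),(302,179),(233,179)],4,395,226,.116)
T=grp([(69,23),(260,57),(204,291),(16,253)],3,120,205,.025)
H=grp([(80,227),(190,227)],2,235,155,.127)
L=grp([(20,192),(249,191),(248,18),(23,19)],2,235,155,.123)
for n,a in zip("SPTHL",(S,P,T,H,L)):
    e=[np.arctan2(*(a[i]-a[j])[::-1]) for i,j in ((0,1),(-1,-2))] if len(a)>2 else [np.arctan2(*(a[0]-a[1])[::-1])]
    print(n,a.mean(0),"ydir",e,a.tolist() if n in"LH" else "")
E
```

```text
S [ 0.4862 -0.3563] ydir [np.float64(1.573002908301078), np.float64(1.5841292291834255)] 
P [ 0.4854 -0.3566] ydir [np.float64(1.5738240288856673), np.float64(1.5743022165350344)] 
T [0.5095 0.3556] ydir [np.float64(1.3964237030844675), np.float64(1.3802176285701557)] 
H [0.4769 0.0067] ydir [np.float64(1.5742032463966775)] [[0.47666539831430055, 0.06947149342244364], [0.477092852673692, -0.05599454496936239]]
L [0.619  0.0085] ydir [np.float64(1.5777444481760985), np.float64(1.5737691424967273)] [[0.516792807127647, 0.13970583610198584], [0.5186205168399328, -0.12334084949467919], [0.7206571591442053, -0.12282112936790622], [0.719874794090885, 0.1403511715875116]]
```

```bash
python3 -m creep '[[0,0,0,-0.181],[0,0,0,-0.181],[0,0,0,-0.181],[0,0,0,-0.181],[0,0,0,-0.181],[0,0,0,-0.181],[0,0,0,-0.181],[0,0,0,0]]' 60 20
python3 -m creep '[[32,36,3,0],[33,36,5,0],[33,36,5,0],[33,36,5,0],[33,36,5,0],[33,37,5,0],[33,37,5,0],[33,37,5,0],[0,0,0,0],[0,0,0,0]]'
python3 - <<'E'
from h import *
p,R,s=pose();cv2.imwrite("pics/w1.png",robot.snapshot("wrist"));print(p,s["tcp_rot"],s["force"],s["joint_pos"])
print([wristproj(X,p,R) for X in((.4855-.011,-.3565-.02,.116),(.4855+.011,-.3565+.02,.116))])
E
```

```text
time: 1.1
eef_pos: [0.1943, -0.6201, 0.2441]
tcp_rot: [-3.141, -0.001, 1.57]
force: [0.1, -0.2, 0.1]
finger_gap: 0.689
grip_force: 0.0
time: 2.35
eef_pos: [0.485, -0.3576, 0.2063]
tcp_rot: [-3.141, 0.0, 1.568]
force: [-0.3, 0.3, 0.4]
finger_gap: 0.688
grip_force: 0.0
[ 0.48500973 -0.35756946  0.20631529] [-3.14084299e+00  7.92410700e-05  1.56783169e+00] [-0.25133567  0.27649929  0.35466531] [ 0.85360836  0.28447902 -0.35319886  1.62077616  0.10275913  1.25522759
  0.47849738]
[array([302.47411496, 280.37233046]), array([335.71142666, 222.91501921])]
```

View pics/w1.png

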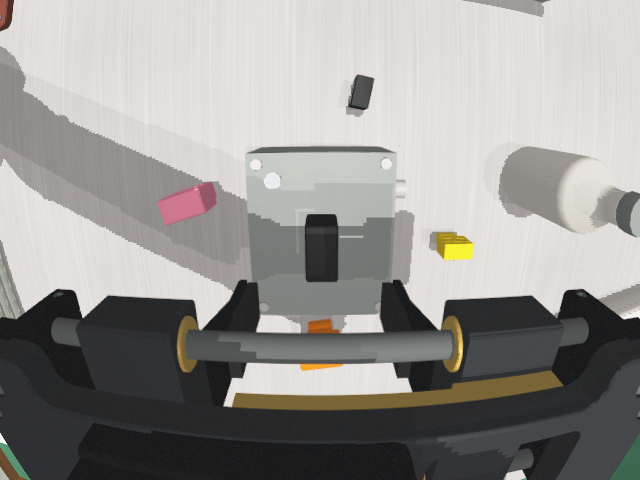

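The wrist view shows the plug's top face at x 306–338, y ~226–282. That is about 2 px right of the prediction, so I correct +1.5 mm in x, descend and grip.

```bash
python3 -m creep '[[0,1.5,30,0],[0,0,30,0],[0,0,25,0],[0,0,15,0],[0,0,0,0],[0,0,0,0]]'
python3 -m creep '[[0,0,0,0],[0,0,0,0],[0,0,0,0],[0,0,0,0],[0,0,0,0],[0,0,0,0],[0,0,0,0],[0,0,0,0]]' 0 50
```

```text
time: 3.15
eef_pos: [0.4873, -0.3579, 0.1077]
tcp_rot: [3.14, 0.001, 1.57]
force: [0.5, 0.0, -0.0]
finger_gap: 0.69
grip_force: 0.0
time: 4.15
eef_pos: [0.4867, -0.3573, 0.1066]
tcp_rot: [-3.141, -0.0, 1.571]
force: [-2.4, 1.1, 2.5]
finger_gap: 0.247
grip_force: 50.0
```

```bash
python3 -m creep '[[0,0,-3,0],[0,0,-3,0],[0,0,-4,0],[0,0,-5,0],[0,0,-6,0],[0,0,-10,0],[0,0,-15,0],[0,0,-25,0],[0,0,-30,0],[0,0,-20,0],[0,0,0,0],[0,0,0,0]]'
python3 - <<'E'
from h import *
p,R,s=pose();cv2.imwrite("pics/w2.png",robot.snapshot("wrist"));print(p,s["force"],s["finger_gap"])
E
```

```text
time: 5.65
eef_pos: [0.4867, -0.3571, 0.2271]
tcp_rot: [-3.141, -0.0, 1.571]
force: [-0.3, 1.2, -1.8]
finger_gap: 0.246
grip_force: 50.0
[ 0.48671244 -0.35705795  0.22708605] [-0.27680224  1.17513114 -1.80779743] 0.24646258552106837
```

View pics/w2.png

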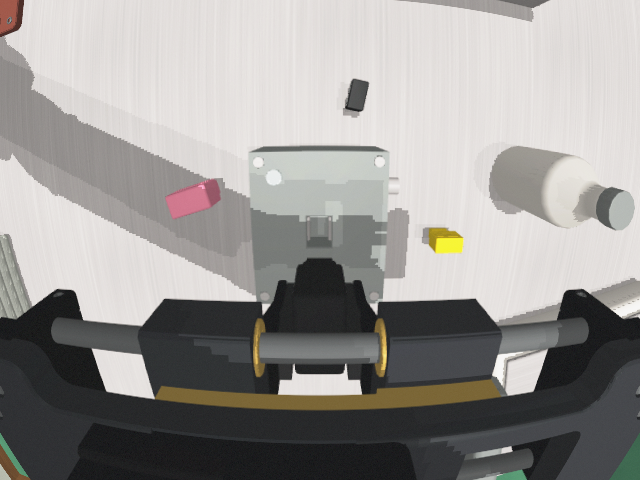

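The socket at (318,230) is empty and the plug hangs between the fingers. Next I carry it across to the tray.

```bash
python3 -m creep '[[25,0,0,0],[50,0,0,0],[50,0,0,0],[50,0,0,0],[50,0,0,0],[50,0,0,0],[50,0,0,0],[50,0,0,0],[50,0,0,0],[50,0,0,0],[50,0,0,0],[50,0,0,0]]'
python3 -m creep '[[50,2,0,0],[45,1,0,0],[30,0,0,0],[17,0,0,0],[0,0,0,0],[0,0,0,0]]'
python3 - <<'E'
from h import *
p,R,s=pose();cv2.imwrite("pics/w3.png",robot.snapshot("wrist"));print(p,s["force"],s["finger_gap"])
E
```

```text
time: 7.2
eef_pos: [0.4856, 0.2199, 0.2271]
tcp_rot: [-3.141, 0.001, 1.571]
force: [0.1, 0.6, -1.4]
finger_gap: 0.251
grip_force: 50.0
time: 7.95
eef_pos: [0.4902, 0.3585, 0.2274]
tcp_rot: [3.142, 0.001, 1.57]
force: [-0.2, -0.2, -1.8]
finger_gap: 0.248
grip_force: 50.0
[0.49021661 0.35849434 0.22740659] [-0.16447684 -0.17832839 -1.75947914] 0.24817477738363142
```

View pics/w3.png

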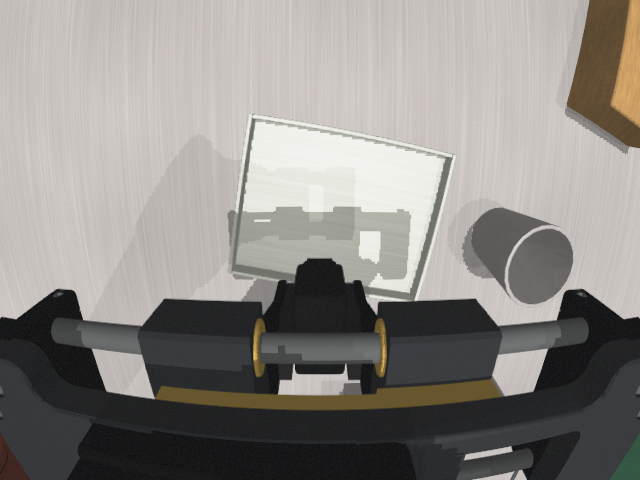

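The tray is directly below and the beaker stands to the right, out of the way. I lower the plug.

```bash
python3 -m creep '[[0,0,25,0],[0,0,40,0],[0,0,40,0],[0,0,30,0],[0,0,15,0],[0,0,10,0],[0,0,4,0],[0,0,0,0],[0,0,0,0]]'
python3 -m creep '[[0,0,1.5,0],[0,0,1.5,0],[0,0,0,0]]'
```

```text
time: 9.12
eef_pos: [0.4903, 0.3601, 0.0644]
tcp_rot: [3.141, -0.001, 1.571]
force: [-0.1, -0.2, -1.7]
finger_gap: 0.246
grip_force: 50.0
time: 9.5
eef_pos: [0.4898, 0.3597, 0.0604]
tcp_rot: [-3.141, 0.0, 1.571]
force: [-0.2, -0.5, -0.8]
finger_gap: 0.247
grip_force: 50.0
```

```bash
python3 -m creep '[[0,0,1.5,0],[0,0,0,0]]'
python3 -m creep '[[0,0,1,0],[0,0,0,0]]'
```

```text
time: 9.75
eef_pos: [0.4899, 0.3597, 0.0589]
tcp_rot: [-3.141, 0.0, 1.571]
force: [-0.5, 0.2, -0.4]
finger_gap: 0.251
grip_force: 50.0
time: 10.0
eef_pos: [0.49, 0.3599, 0.0586]
tcp_rot: [3.141, 0.0, 1.571]
force: [-2.2, -1.5, 4.3]
finger_gap: 0.247
grip_force: 50.0
```

```bash
python3 -m creep '[[0,0,0,0],[0,0,0,0],[0,0,0,0],[0,0,0,0]]' 44 
python3 -m creep '[[0,0,-10,0],[0,0,-20,0],[0,0,-40,0],[0,0,-45,0],[0,0,-45,0],[0,0,-20,0],[-30,0,0,0],[-30,0,0,0],[0,0,0,0]]'
python3 - <<'E'
from h import *
p,R,s=pose();cv2.imwrite("pics/w4.png",robot.snapshot("wrist"));print(p,s["force"],s["finger_gap"])
E
```

```text
time: 10.5
eef_pos: [0.4899, 0.3598, 0.058]
tcp_rot: [-3.141, -0.0, 1.571]
force: [-0.7, 0.4, -0.8]
finger_gap: 0.495
grip_force: 0.0
time: 11.62
eef_pos: [0.4906, 0.2972, 0.2382]
tcp_rot: [3.141, 0.002, 1.567]
force: [0.1, -0.3, -0.5]
finger_gap: 0.507
grip_force: 0.0
[0.49062142 0.29723677 0.23819463] [ 0.13848916 -0.32770453 -0.5437859 ] 0.5065658482594246
```

View pics/w4.png

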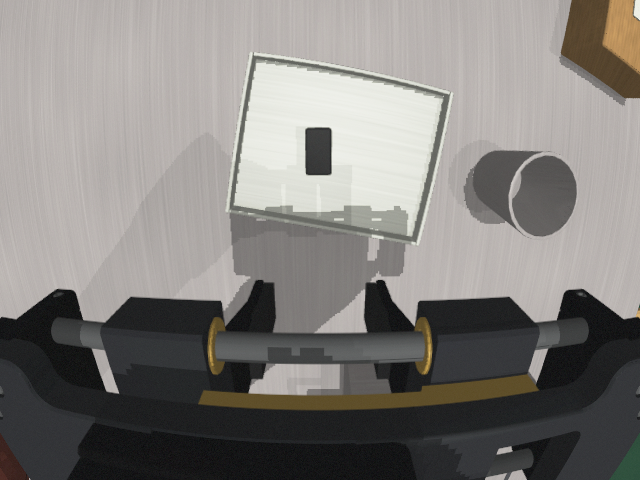

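The plug stands upright in the tray at (318,150). Next is the handle.

```bash
python3 -m creep '[[-35,-2,0,0],[-40,-2,0,0],[-40,-2,0,0],[-40,-2,0,0],[-40,-2,0,0],[-40,-2,0,0],[-35,-1,0,0],[-21,0,0,0],[0,0,0,0],[0,0,0,0]]' 32
python3 - <<'E'
from h import *
p,R,s=pose();cv2.imwrite("pics/w5.png",robot.snapshot("wrist"));print(p,s["tcp_rot"],s["finger_gap"])
print([wristproj(X,p,R) for X in((.477,.0665,.127),(.477,-.0535,.127),(.477,.0065,.127))])
E
```

```text
time: 12.92
eef_pos: [0.4771, 0.0106, 0.2381]
tcp_rot: [3.142, -0.001, 1.573]
force: [0.0, -0.8, -0.0]
finger_gap: 0.373
grip_force: 0.0
[0.47705789 0.01055074 0.23813233] [ 3.14159222e+00 -6.83551257e-04  1.57277284e+00] 0.37264551743142565
[array([317.89770394, 165.18507481]), array([317.85587145, 322.61933283]), array([317.85127942, 249.54753442])]
```

View pics/w5.png

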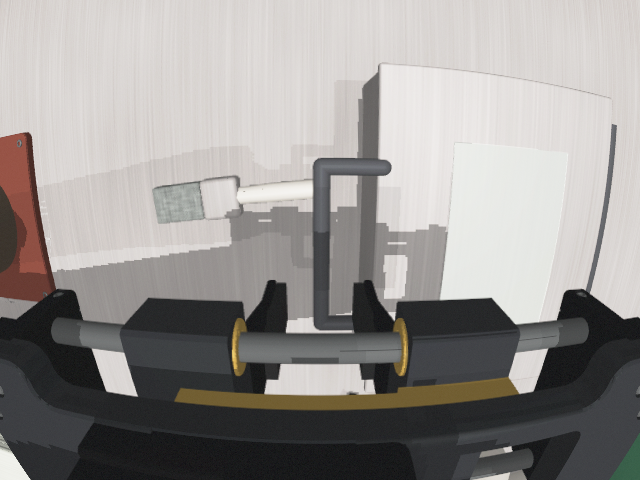

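The bar runs along image x ≈ 322 (predicted 318), so I shift +2.5 mm, descend and close.

```bash
python3 -m creep '[[-4,2.5,20,0],[0,0,35,0],[0,0,30,0],[0,0,15,0],[0,0,5,0],[0,0,0,0],[0,0,0,0]]'
python3 -m creep '[[0,0,0,0],[0,0,0,0],[0,0,0,0],[0,0,0,0],[0,0,0,0]]' 0 35
```

```text
time: 13.85
eef_pos: [0.4801, 0.0049, 0.134]
tcp_rot: [3.14, 0.0, 1.571]
force: [0.6, 0.0, 0.2]
finger_gap: 0.37
grip_force: 0.0
time: 14.48
eef_pos: [0.4783, 0.0047, 0.1327]
tcp_rot: [-3.139, 0.0, 1.571]
force: [-5.9, -0.8, 3.3]
finger_gap: 0.127
grip_force: 35.0
```

```bash
python3 -m creep '[[0,0.7,-10.5,0],[0,0.7,-10.6,0],[0,1.6,-10.5,0],[0,1.7,-10.4,0],[0,2.5,-10.3,0],[0,2.6,-10.2,0],[0,3.4,-10,0],[0,3.4,-10,0],[0,4.3,-9.7,0],[0,4.3,-9.6,0],[0,0,0,0],[0,0,0,0]]'
```

```text
time: 15.98
eef_pos: [0.5021, 0.0047, 0.2349]
tcp_rot: [-3.136, 0.001, 1.571]
force: [-15.8, -0.7, 2.6]
finger_gap: 0.128
grip_force: 35.0
```

```bash
python3 -m creep '[[0,3,-9.3,0],[0,4,-9.2,0],[0,5,-8.8,0],[0,6,-8.7,0],[0,6.6,-8.2,0],[0,6.7,-8.2,0],[0,7.3,-7.6,0],[0,7.3,-7.6,0],[0,8,-7,0],[0,8,-6.9,0],[0,0,0,0],[0,0,0,0]]'
python3 - <<'E'
from h import *
p,R,s=pose();cv2.imwrite("pics/s6.png",robot.snapshot("scene"));print(p,s["force"],s["qd"].round(3))
E
```

```text
time: 17.48
eef_pos: [0.5653, 0.0047, 0.3185]
tcp_rot: [-3.139, 0.001, 1.571]
force: [-16.7, -2.1, 14.2]
finger_gap: 0.123
grip_force: 35.0
[0.56533225 0.00470753 0.31851047] [-16.69843797  -2.06757542  14.23092556] [ 0.001 -0.001 -0.     0.004 -0.001 -0.001 -0.001]
```

View pics/s6.png

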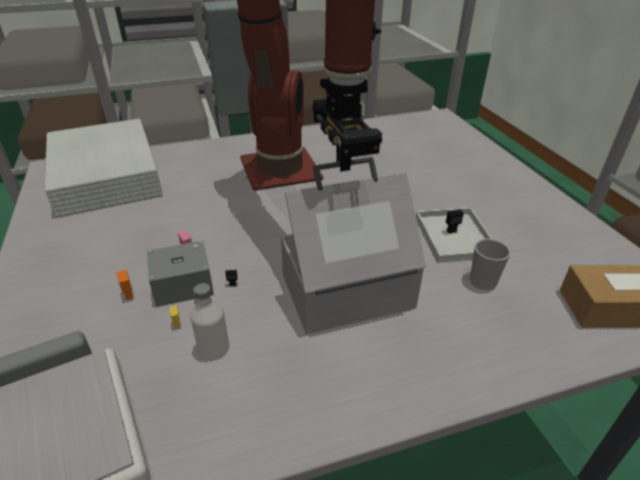

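The lid is open with the gripper on the bar, the plug stands in the tray, and the bystanders are undisturbed. I ease the radial force slightly and check the angle against the picture.

```bash
python3 -m creep '[[0,-1,-1,0],[0,-1,-1,0],[0,0,0,0],[0,0,0,0],[0,0,0,0],[0,0,0,0]]'
python3 - <<'E'
from h import *
im=robot.snapshot("scene");c=robot.camera_model("scene")
cv2.imwrite("pics/s7.png",cv2.resize(im[140:300,270:440],None,fx=3.5,fy=3.5,interpolation=cv2.INTER_CUBIC))
for d in(44,47,50,53,56):
    t=np.radians(d);o=[]
    for r,h,y in((.242,.006,.0665),(.242,.006,-.0535),(.206,.002,.1375),(.206,.002,-.1225)):
        X=np.array([.720-r*np.cos(t)+h*np.sin(t),y,.121+r*np.sin(t)+h*np.cos(t)]);q=c["mtx"]@(c["R"]@X+c["t"]);o.append(((q[:2]/q[2]-[270,140])*3.5).round())
    print(d,*o)
E
```

```text
time: 18.27
eef_pos: [0.5646, 0.0047, 0.3183]
tcp_rot: [3.142, -0.0, 1.571]
force: [-0.8, -1.2, -5.5]
finger_gap: 0.124
grip_force: 35.0
44 [342.  80.] [152. 109.] [461. 121.] [ 50. 188.]
47 [349.  74.] [157. 103.] [468. 117.] [ 53. 183.]
50 [356.  69.] [162.  98.] [475. 113.] [ 56. 180.]
53 [364.  65.] [168.  95.] [482. 110.] [ 59. 177.]
56 [372.  62.] [173.  92.] [490. 107.] [ 63. 176.]
```

View pics/s7.png

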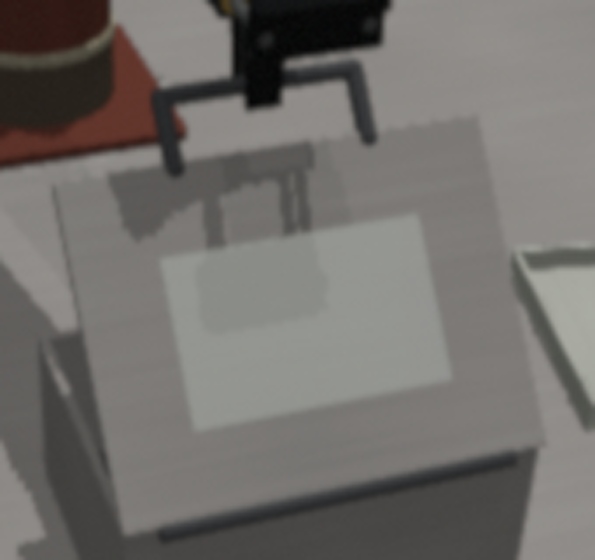

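In the crop the handle ends sit at (355,68) and (158,96), and the lid corner at (477,117). These match the 49–50° projection, and the lid is held still with about 5 N of load.

```bash
python3 -c "
from workcell import robot
print(robot.job_done())"
```

```text
the job is handed in; nothing more can be done
None
```

The job is handed in at about 18 s of the 61 s allowed: the plug stands upright in the tray, the lid is held still at about 50° (49–50° read from the camera picture), and the bottle, beaker and brush were not touched; the hand-in returned no verdict.

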